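# Pack up the front foot of a polishing machine and hold the wedge

## Task

The polishing machine stands on its jack screws with a gap under its front foot: slide one or more of the aluminium packers into the gap, flat, one on another, each fully home against the stud, and then push the red wedge in on top of them, thin end first. Use as many packers as it takes for the wedge to nip tight between the pack and the foot with its fork round the stud and before its slot bottoms on the stud. The program finishes while the gripper still holds the wedge and presses it in tight, ready for somebody to run down the nut; leave unused packers well clear of the foot and the spanner, the spoon and the polishing bar where they lie.

Things in the scene. Friction and masses are not known exactly. Their poses are not given: they have to be found in the camera images.
- rib (a point): middle of the lowest line of the pale half-round rib (radius 12, 110 mm long) under the machine's front foot, a grey lug reaching out towards the robot's left; pack and wedge bear on this line. x points the way packers go in (level, into the machine), z up. The lug is 110 mm wide (y), its outer face at x = -20 mm, its top at z = 28 mm; jack screws pass through it at x = 35, y = +-43 mm
- stud (a point): foot of the 12 mm steel stud on the flat top of the bed plate, 20 mm inward of the rib line; it stands 68 mm high, up through the foot; axes as for rib. Height of rib above this point = the gap (18 to 28 mm, fixed, differs every time). The 20 mm thick bed plate ends 52 mm before the stud (32 mm before the rib line)
- machine: the polishing machine, fixed, standing on the bed plate; origin and axes as point rib. Its casting begins at x = 60 mm and is 68 mm high; motor and buffing wheel stand higher from x = 105 mm on
- packer1_mid (a point): centre (half-way up) of a loose aluminium packer plate, 120 long, 50 wide, 6 mm thick, 85 g; x to its nose end, z up. An open slot 18 wide, 36 mm deep in the nose lets it fork round the stud. Home = slot bottom at the stud: centre 10 mm before the rib line, tail 38 mm out past the bed's edge. At first it lies across the batten, nose away from the robot, plain tail overhanging 28 mm
- packer1: the same packer; origin at the centre of its underside, 3 mm below its centre
- packer2_mid (a point): centre (half-way up) of a loose aluminium packer plate, 120 long, 50 wide, 6 mm thick, 85 g; x to its nose end, z up. An open slot 18 wide, 36 mm deep in the nose lets it fork round the stud. Home = slot bottom at the stud: centre 10 mm before the rib line, tail 38 mm out past the bed's edge. At first it lies across the batten, nose away from the robot, plain tail overhanging 28 mm
- packer2: the same packer; origin at the centre of its underside, 3 mm below its centre
- packer3_mid (a point): centre (half-way up) of a loose aluminium packer plate, 120 long, 50 wide, 6 mm thick, 85 g; x to its nose end, z up. An open slot 18 wide, 36 mm deep in the nose lets it fork round the stud. Home = slot bottom at the stud: centre 10 mm before the rib line, tail 38 mm out past the bed's edge. At first it lies across the batten, nose away from the robot, plain tail overhanging 28 mm
- packer3: the same packer; origin at the centre of its underside, 3 mm below its centre
- wedge_mid (a point): middle of the red aluminium wedge, 8 mm above its flat underside; x to the thin nose, z up. 120 long, 50 wide, 230 g; its top rises evenly 1 in 5 from 4 mm at the nose to 28 mm at the tail. An open slot 18 wide, 55 mm deep in the nose makes a fork. It lies across the batten like the packers, tail overhanging 28 mm, and is steep enough that it must be held in
- wedge_nose (a point): middle of the wedge's nose edge, on the underside, 60 mm ahead of wedge_mid. The thickness of wedge that bears on the rib is 4 mm + (nose's distance past the rib line) / 5. Fork round the stud: nose 26 mm or more past the rib line; slot bottomed on the stud: 69 mm past
- wedge: the wedge; origin on its underside, midway along and across
- batten: fixed wooden batten, 72 wide (x, from -32 to +40 mm), 345 long (y), 25 mm high, origin on the bench under it; the three packers and the wedge lie across it in random order, 85 mm apart
- spanner: loose spanner, 170 mm long, a bystander
- spoon: loose steel spoon, 190 mm long, a bystander
- compound_bar: loose brown bar of polishing compound, 50 x 110 x 35 mm, a bystander

How it is judged:
By the outcome, as a careful person would: the job done as asked, in the order asked, and still so for the second after the job is handed in, while the arm keeps its last pose, push and grip.
It also fails if it takes over 72 s, if anything falls off the work surface, if the arm or the gripper's body presses on something with over 40 N, if the wrist force passes 120 N, or if a joint passes its speed limit or range.

## Robot

A 7-joint arm with a two-finger parallel gripper is mounted at the origin on the work surface. World frame = base frame: x ahead of the robot, y to its left, z up, the work surface at z = 0. Lengths are in m, angles in rad, forces in N, time in s.
With the tool pointing down it reaches from about 0.425 to 0.875 m from the base axis. Payload 4.7 kg.
Tool frame: the origin (TCP) lies at the very end of the fingers, on their centre line; the grasp point (between the pads) lies behind it (ctrl.tcp_to_grasp is the y of the grasp point in the tool frame, in m); y points along the fingers, x is the direction in which the jaws open and shut, and the axes are right-handed (so a half turn about y gives the same grasp; the last joint's range is limited). The gripper opens to 87 mm and grips with 3 to 60 N. Pads are 19 mm wide; open, the fingers measure 117 mm over their backs; the gripper's body (75 mm by 190 mm) begins 51 mm behind the grasp point.
Start: joints at [1.32, 0.321, -0.07, 1.45, 0.023, 1.371, -0.057], TCP at [0.17, -0.627, 0.223] pointing down, gripper open.
Joint ranges: [-2.86, 2.86], [-0.3, 2.09], [-1.38, 1.24], [0.06, 2.45], [-1.56, 4.7], [0.09, 2.05], [-2.69, 2.69]. Speed limits (rad/s): [2.57, 2.57, 3.14, 3.14, 3.14, 3.14, 3.14].

## Interface

Orientations are given as a rotation vector (axis times angle).
In Python, from bench import ctrl, get_image, workorder gives the robot as it stands.
- The arm moves only by the tool drive_tool, never from a script. Its argument "increments" is text: rows parted by semicolons, each of 5 numbers parted by spaces: the shift along the tool's x, y, z in mm, then the turn about the tool's y in degrees, then the closure in counts, from 0 (fully open) to 255 (shut). In form: tx ty tz yaw fingers; .... A call has 1 to 20 rows; each row shifts and turns the commanded pose from where the row before left it, along the tool's axes as they then stand; what a row does not reach is not made up. A row lasts 1/8 s, in which the tool goes at most 62.5 mm and 10.7 degrees, less where a joint would pass 70% of its speed; a pose out of reach is approached as far as the arm can. A call is refused whole if a number of a shift passes 62.5 or a number of a turn 10.7, either way. A call with a gripper value outside its range is refused whole. The fingers move at their own pace and stop on an object; "squeeze" is the grip in N (left out, the last holds). Time passes only in rows, so rows that do not move let the fingers close. It gives the time, the measured TCP pose, the force and the opening at its end, in the units of the state.
- ctrl.get_state(): the state, without advancing time (a new reading comes with each control period).
- get_image(name): name is "scene" or "top"; returns a dict with "img" (480x640x3 uint8, red, green, blue), "mtx" (3x3 intrinsics, pixels), "camera_from_world" (4x4, takes a point from world to camera coordinates). Camera axes: x right, y up, looking along -z (the intrinsics and any distortion apply to the point x, -y, -z); pixel columns grow to the right and rows downward; lengths in m; the calibration is good to about 2 mm. A picture is of the moment at which its call begins. There is no depth.
- workorder.close_job(): hands the job in, once; it reports no verdict.
The state is a dict: "time": time; "joint_positions": joint angles; "qd": joint speeds; "joint_torque": joint torques, N m; "position": TCP position; "tool_rot": TCP orientation; "ft_force": force on the tool from outside, world axes, zero at the start; "torque": the same for the moment, N m; "grip_width": opening from 0.0 (shut) to 1.0 (fully open).
Only numpy, scipy, OpenCV 4.12 (cv2) and the standard library are available. Lean on these libraries where they do the work, as an engineer would, in place of code of your own. Each camera call takes 0.05 s, during which the arm holds its last target.

## Working session

There is one attempt and no reset: what is moved stays moved. The work goes in short steps, Python scripts to look and compute and a tool call to move; the robot and the scene stay as the last step left them, time stands still between calls to the robot, and variables do not carry over. Pictures are saved under pics/ and viewed, and the job is handed in when it is done.

Besides the shell and the picture viewer there is one more tool, called as a command line: name --argument value ..., lists and objects as JSON in quotes. drive_tool: Moves the arm, as the interface text tells. Its arguments: {"type":"object","properties":{"increments":{"type":"string"},"squeeze":{"type":"number"}},"required":["increments"]}

```bash
ls; mkdir -p pics
cat > h.py <<'E'
import numpy as np, cv2
from bench import ctrl, get_image, workorder
from scipy.spatial.transform import Rotation as R
def snap(name,fn):
    d=get_image(name); cv2.imwrite('pics/'+fn+'.png',d['img'][:,:,::-1]); np.savez('pics/'+fn+'.npz',img=d['img'],mtx=d['mtx'],T=d['camera_from_world']); return d
def load(fn): 
    z=np.load('pics/'+fn+'.npz'); return dict(img=z['img'],mtx=z['mtx'],camera_from_world=z['T'])
def proj(d,P):
    P=np.atleast_2d(P); T=d['camera_from_world']; c=P@T[:3,:3].T+T[:3,3]; c=c*[1,-1,-1]; u=c@d['mtx'].T; return u[:,:2]/u[:,2:]
def ray(d,uv):
    T=d['camera_from_world']; uv=np.atleast_2d(uv); c=np.c_[uv,np.ones(len(uv))]@np.linalg.inv(d['mtx']).T*[1,-1,-1]
    return -T[:3,:3].T@T[:3,3], c@T[:3,:3]
def onz(d,uv,z):
    o,r=ray(d,uv); return o+r*((z-o[2])/r[:,2:])
def tri(d1,u1,d2,u2):
    A=[];b=[]
    for d,u in((d1,u1),(d2,u2)):
        o,r=ray(d,u); r=r[0]/np.linalg.norm(r[0]); M=np.eye(3)-np.outer(r,r); A.append(M); b.append(M@o)
    x=np.linalg.lstsq(np.vstack(A),np.hstack(b),rcond=None)[0]; return x
E
python3 - <<'E'
from h import *
np.set_printoptions(precision=4,suppress=True)
for n in('scene','top'):
    d=snap(n,n+'0'); print(n,d.keys(),d['mtx'],d['camera_from_world'])
print(ctrl.get_state(), ctrl.tcp_to_grasp)
print(R.from_rotvec(ctrl.get_state()['tool_rot']).as_matrix())
E
```

```text
pics
scene dict_keys(['img', 'mtx', 'camera_from_world']) [[446.1606   0.     317.9954]
 [  0.     446.1606 242.5519]
 [  0.       0.       1.    ]] [[-0.6878  0.7259 -0.0066  0.321 ]
 [-0.5702 -0.5345  0.6239  0.3166]
 [ 0.4493  0.4328  0.7815 -1.0751]
 [ 0.      0.      0.      1.    ]]
top dict_keys(['img', 'mtx', 'camera_from_world']) [[488.9642   0.     317.3033]
 [  0.     488.9642 238.6564]
 [  0.       0.       1.    ]] [[ 0.01   -0.9999 -0.0052  0.1008]
 [ 0.9862  0.009   0.1655 -0.5735]
 [-0.1655 -0.0068  0.9862 -0.8324]
 [ 0.      0.      0.      1.    ]]
{'time': 0.1, 'joint_positions': array([ 1.3201,  0.3217, -0.0701,  1.4515,  0.0226,  1.3708, -0.0569]), 'qd': array([ 0.0028,  0.0004, -0.0006, -0.0028, -0.0007, -0.0001,  0.0015]), 'joint_torque': array([  0.0001, -49.2571,  -0.4056, -31.3399,  -0.064 ,   0.0395,
         0.0001]), 'position': array([ 0.1699, -0.6269,  0.2216]), 'tool_rot': array([-1.322 ,  1.0129, -1.0107]), 'ft_force': array([-0.0681,  0.6235,  0.0524]), 'torque': array([ 0.0178,  0.0082, -0.0297]), 'grip_width': 1.001089663948839} -0.0187
[[ 0.2617 -0.0005  0.9651]
 [-0.9651  0.0015  0.2617]
 [-0.0016 -1.     -0.0001]]
```

View pics/scene0.png

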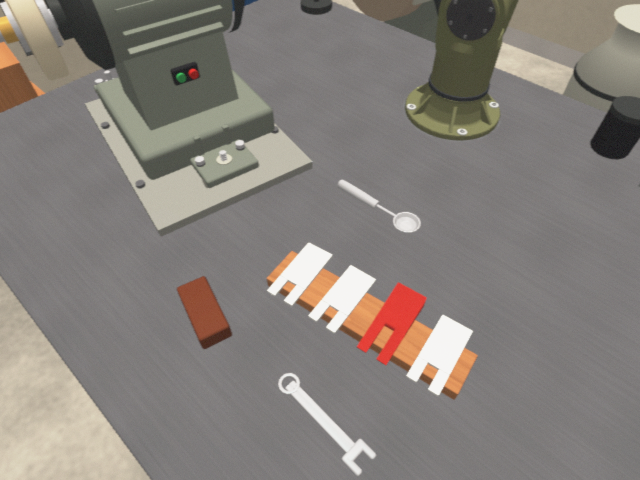

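View pics/top0.png

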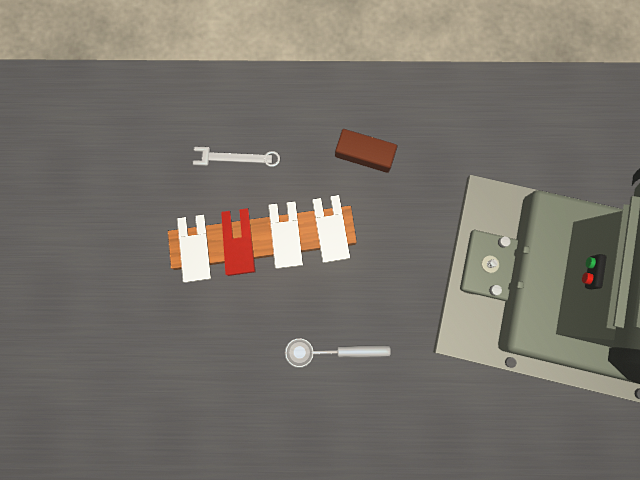

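Run:
```python
from h import *
d=load('scene0'); c=d['img'][120:230,80:320,::-1]; cv2.imwrite('pics/s0z.png',cv2.resize(c,None,fx=3.3,fy=3.3,interpolation=cv2.INTER_CUBIC))
d=load('top0'); c=d['img'][165:365,430:600,::-1]; cv2.imwrite('pics/t0z.png',cv2.resize(c,None,fx=3,fy=3,interpolation=cv2.INTER_CUBIC))
```

```text
(no output)
```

View pics/s0z.png

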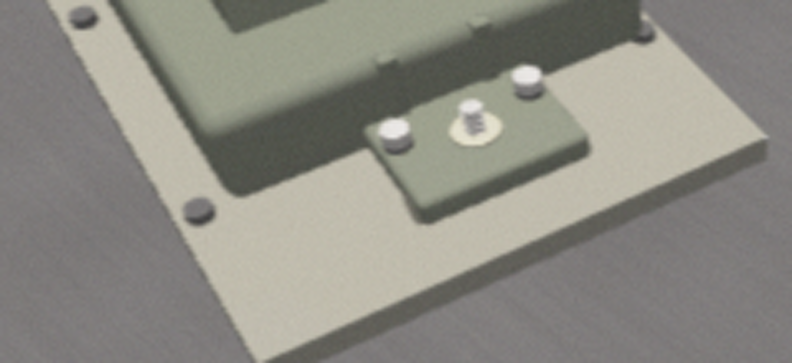

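View pics/t0z.png

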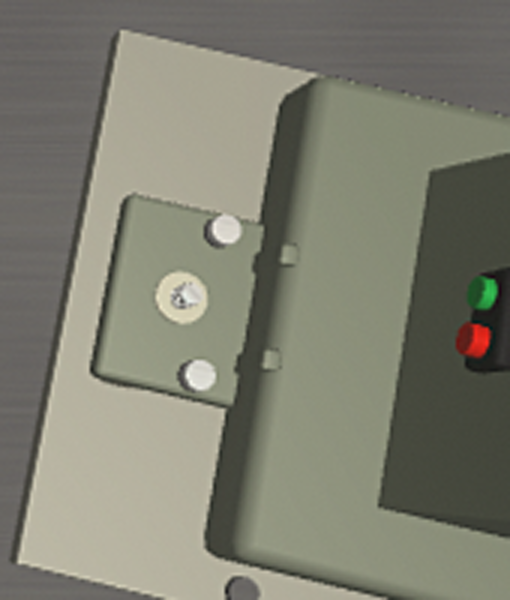

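Run:
```python
from h import *
np.set_printoptions(precision=4,suppress=True)
s=load('scene0');t=load('top0')
for d in(s,t): print('cam',ray(d,[[0,0]])[0])
c=s['img'][130:195,180:270,::-1]; cv2.imwrite('pics/s0y.png',cv2.resize(c,None,fx=8,fy=8,interpolation=cv2.INTER_NEAREST))
c=t['img'][220:310,450:540,::-1]; cv2.imwrite('pics/t0y.png',cv2.resize(c,None,fx=6,fy=6,interpolation=cv2.INTER_NEAREST))
# bed edge in top
I=t['img'].astype(int); pts=[]
g=I.sum(2)
for r in range(190,345,3):
    x0=int(470-(r-177)*33/175)
    row=cv2.GaussianBlur(g[r:r+1].astype(np.float32),(1,1),0)[0]
    seg=row[x0-8:x0+9]; 
    hi=seg[-3:].mean(); lo=seg[:5].mean(); m=min(seg.min(),lo)
    k=[i for i in range(len(seg)-1) if seg[i]<(hi+m)/2<=seg[i+1]][-1]
    pts.append([x0-8+k+((hi+m)/2-seg[k])/(seg[k+1]-seg[k]),r])
pts=np.array(pts); P=onz(t,pts,.02)
l=cv2.fitLine(P[:,:2].astype(np.float32),cv2.DIST_HUBER,0,1e-4,1e-4).ravel(); print('edge',l,np.degrees(np.arctan2(l[1],l[0])), P[0],P[-1])
# stud top
for u,v in [((222.4,151.8),(491.3,263.5))]:
    print(tri(s,u,t,v))
# batten items: masks
HSV=cv2.cvtColor(t['img'],cv2.COLOR_RGB2HSV)
w=((HSV[...,2]>225)&(HSV[...,1]<30)).astype(np.uint8); w[:,:165]=0; w[:,360:]=0; w[:190]=0; w[290:]=0
n,lab,st,ce=cv2.connectedComponentsWithStats(w); print(st[1:],ce[1:])
```

```text
cam [0.8843 0.4016 0.6448]
cam [0.4268 0.1003 0.9164]
edge [ 0.9749 -0.2228  0.5542 -0.1472] -12.875572 [ 0.6728 -0.1739  0.02  ] [ 0.3895 -0.1093  0.02  ]
[ 0.5269 -0.1918  0.0873]
[[ 313  195   37   67 1501]
 [ 269  202   34   66 1504]
 [ 178  215   33   67 1517]] [[331.3658 231.2338]
 [285.5053 237.363 ]
 [193.7034 251.033 ]]
```

View pics/s0y.png

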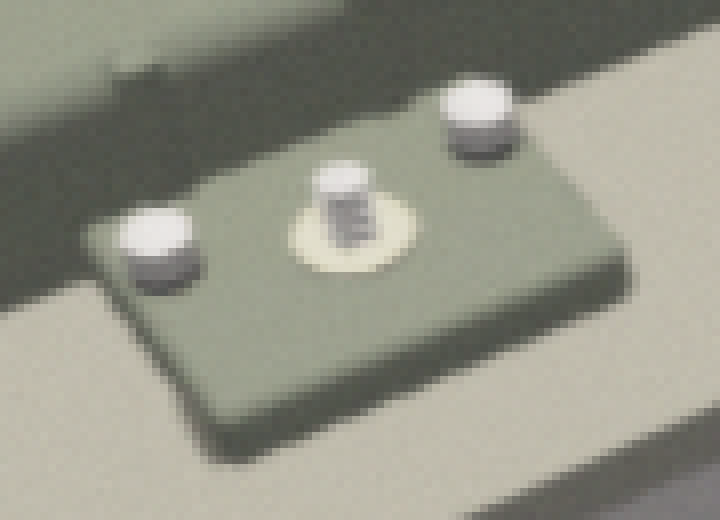

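View pics/t0y.png

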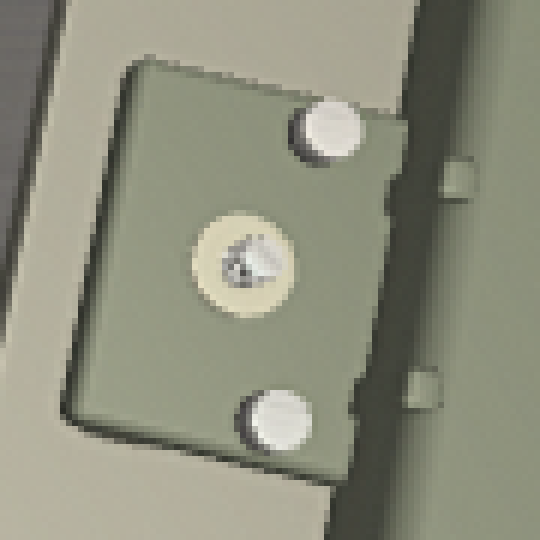

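Run:
```python
from h import *
np.set_printoptions(precision=4,suppress=True)
s=load('scene0');t=load('top0')
su=np.array([341/8-.5+180,176/8-.5+130]); tu=np.array([450+263/6-.5,220+257/6-.5])
sw=np.array([353/8-.5+180,232/8-.5+130]); tw=np.array([450+243/6-.5,220+265/6-.5])
print('stud top',tri(s,su,t,tu),onz(s,su,.088),onz(t,tu,.088)); print('disc',tri(s,sw,t,tw))
for z in(.066,.07,.072,.074,.076,.088): print(z, onz(s,sw,z),onz(t,tw,z))
# lug top corners (outer): scene lower-left & right, top view
c1s=np.array([225/8-.5+180,415/8-.5+130]); c1t=np.array([450+140/6-.5,220+65/6-.5]) # x+ side
c2s=np.array([622/8-.5+180,250/8-.5+130]); c2t=np.array([450+75/6-.5,220+415/6-.5])
print(tri(s,c1s,t,c1t),tri(s,c2s,t,c2t))
# jack screw tops
j1=tri(s,[160/8-.5+180,228/8-.5+130],t,[450+333/6-.5,220+130/6-.5]); j2=tri(s,[478/8-.5+180,100/8-.5+130],t,[450+282/6-.5,220+420/6-.5]); print(j1,j2)
# bed corner
print('bedcorner',tri(s,[80+265/3.3,120+362/3.3],t,[470,175.3]),tri(s,[80+766/3.3,120+138/3.3],t,[435,352.7]))
# scene bed edge
I=s['img'].astype(int).sum(2)
P=onz(s,np.array([[80+265/3.3,120+362/3.3],[80+766/3.3,120+138/3.3]]),.02); print(P)
P=onz(t,np.array([[470,175.3],[435,352.7]]),.02); print(P)
# plates
HSV=cv2.cvtColor(t['img'],cv2.COLOR_RGB2HSV)
w=((HSV[...,2]>225)&(HSV[...,1]<30)).astype(np.uint8); w[:,:165]=0; w[:,360:]=0; w[:190]=0; w[290:]=0
r=((HSV[...,1]>190)&((HSV[...,0]<6)|(HSV[...,0]>174))&(HSV[...,2]>100)).astype(np.uint8); r[:,:165]=0; r[:,300:]=0;r[:190]=0; r[290:]=0
for nm,m in(('w',w),('r',r)):
    cs,_=cv2.findContours(m,cv2.RETR_EXTERNAL,cv2.CHAIN_APPROX_NONE)
    for c in cs:
        if cv2.contourArea(c)<400: continue
        P=onz(t,c[:,0].astype(float),.031 )
        rc=cv2.minAreaRect((P[:,:2]*1000).astype(np.float32)); print(nm,rc, cv2.boxPoints(rc).round(1).tolist())
```

```text
stud top [ 0.5277 -0.1939  0.0878] [[ 0.5279 -0.1938  0.088 ]] [[ 0.5277 -0.1938  0.088 ]]
disc [ 0.5275 -0.1943  0.0701]
0.066 [[ 0.5251 -0.1987  0.066 ]] [[ 0.5279 -0.1957  0.066 ]]
0.07 [[ 0.5275 -0.1945  0.07  ]] [[ 0.5275 -0.1943  0.07  ]]
0.072 [[ 0.5288 -0.1925  0.072 ]] [[ 0.5272 -0.1936  0.072 ]]
0.074 [[ 0.53   -0.1904  0.074 ]] [[ 0.527  -0.1929  0.074 ]]
0.076 [[ 0.5313 -0.1883  0.076 ]] [[ 0.5268 -0.1922  0.076 ]]
0.088 [[ 0.5387 -0.1759  0.088 ]] [[ 0.5253 -0.188   0.088 ]]
[ 0.5869 -0.1682  0.0674] [ 0.4842 -0.1455  0.0657]
[ 0.5653 -0.2179  0.0814] [ 0.482  -0.1993  0.0809]
bedcorner [ 0.7014 -0.1818  0.0166] [ 0.372  -0.107   0.0145]
[[ 0.7016 -0.177   0.02  ]
 [ 0.3764 -0.1023  0.02  ]]
[[ 0.7017 -0.182   0.02  ]
 [ 0.3725 -0.1058  0.02  ]]
w ((556.7462158203125, 333.4615173339844), (118.84521484375, 49.25966262817383), 8.633390426635742) [[494.29998779296875, 348.8999938964844], [501.70001220703125, 300.20001220703125], [619.2000122070312, 318.0], [611.7999877929688, 366.70001220703125]]
w ((583.4984741210938, 165.63616943359375), (118.9676513671875, 49.14910888671875), 7.481930732727051) [[521.2999877929688, 182.3000030517578], [527.7000122070312, 133.5], [645.7000122070312, 149.0], [639.2999877929688, 197.6999969482422]]
w ((595.7960205078125, 81.68869018554688), (119.03881072998047, 49.24137878417969), 9.892707824707031) [[532.9000244140625, 95.69999694824219], [541.4000244140625, 47.20000076293945], [658.7000122070312, 67.69999694824219], [650.2000122070312, 116.19999694824219]]
r ((569.2611083984375, 253.10214233398438), (119.55181884765625, 52.37346649169922), 6.1789631843566895) [[507.0, 272.70001220703125], [512.7000122070312, 220.60000610351562], [631.5, 233.5], [625.9000244140625, 285.6000061035156]]
```

Run:
```python
from h import *
np.set_printoptions(precision=3,suppress=True)
s=load('scene0');t=load('top0')
rib=np.array([.5322,-.1744]);m=np.array([-.2228,-.9749]);n=np.array([.9749,-.2228])
for px in((160,0),(110,60),(235,10),(40,80)):
    for z in(.1,.2,.3,.4,.5):
        p=onz(s,[px],z)[0]; q=p[:2]-rib; print(px,z,p, q@m,q@n)
for px in((555,335),(630,215),(605,345),(635,300)):
    for z in(.09,.2,.3): 
        p=onz(t,[px],z)[0]; q=p[:2]-rib; print('t',px,z,p, q@m,q@n)
for f in(1,1.5,2): pass
```

```text
(160, 0) 0.1 [ 0.246 -0.813  0.1  ] 0.685935966482659 -0.13711281827671012
(160, 0) 0.2 [ 0.363 -0.59   0.2  ] 0.44257684031459366 -0.07248787511474347
(160, 0) 0.3 [ 0.48  -0.367  0.3  ] 0.19921771414652806 -0.007862931952776653
(160, 0) 0.4 [ 0.597 -0.144  0.4  ] -0.04414141202153738 0.05676201120919009
(160, 0) 0.5 [0.715 0.079 0.5  ] -0.2875005381896028 0.12138695437115685
(110, 60) 0.1 [ 0.507 -0.629  0.1  ] 0.44913298570494153 0.0771532129752498
(110, 60) 0.2 [ 0.577 -0.44   0.2  ] 0.24923751720647147 0.10245100999246523
(110, 60) 0.3 [ 0.646 -0.251  0.3  ] 0.04934204870800145 0.12774880700968066
(110, 60) 0.4 [ 0.715 -0.062  0.4  ] -0.1505534197904686 0.15304660402689624
(110, 60) 0.5 [0.784 0.127 0.5  ] -0.35044888828893844 0.1783444010441117
(235, 10) 0.1 [ 0.144 -0.612  0.1  ] 0.5129723504009706 -0.28119092379876265
(235, 10) 0.2 [ 0.28  -0.426  0.2  ] 0.3013595788352843 -0.19012137493323616
(235, 10) 0.3 [ 0.416 -0.24   0.3  ] 0.0897468072695984 -0.09905182606770992
(235, 10) 0.4 [ 0.552 -0.054  0.4  ] -0.12186596429608774 -0.007982277202183585
(235, 10) 0.5 [0.687 0.132 0
[... 684 characters left out ...]
12 -0.432  0.09 ] 0.2334283613742761 0.1348253263935059
t (630, 215) 0.2 [ 0.587 -0.361  0.2  ] 0.16983183050396664 0.09505110627155866
t (630, 215) 0.3 [ 0.565 -0.297  0.3  ] 0.11201680244004893 0.05889272434251562
t (605, 345) 0.09 [ 0.392 -0.37   0.09 ] 0.2219194634352864 -0.09310334022119071
t (605, 345) 0.2 [ 0.397 -0.307  0.2  ] 0.15985488586652008 -0.10253789835397466
t (605, 345) 0.3 [ 0.401 -0.25   0.3  ] 0.10343254262218708 -0.11111476938377826
t (635, 300) 0.09 [ 0.466 -0.426  0.09 ] 0.2604140973588613 -0.00817025591031089
t (635, 300) 0.2 [ 0.461 -0.356  0.2  ] 0.19322548603434053 -0.028910285653847685
t (635, 300) 0.3 [ 0.456 -0.293  0.3  ] 0.132144930284776 -0.04776485814797203
```

Run:
```python
from h import *
d=load('scene0'); cv2.imwrite('pics/s0x.png',cv2.resize(d['img'][0:180,0:260,::-1],None,fx=3,fy=3,interpolation=cv2.INTER_CUBIC))
```

```text
(no output)
```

View pics/s0x.png

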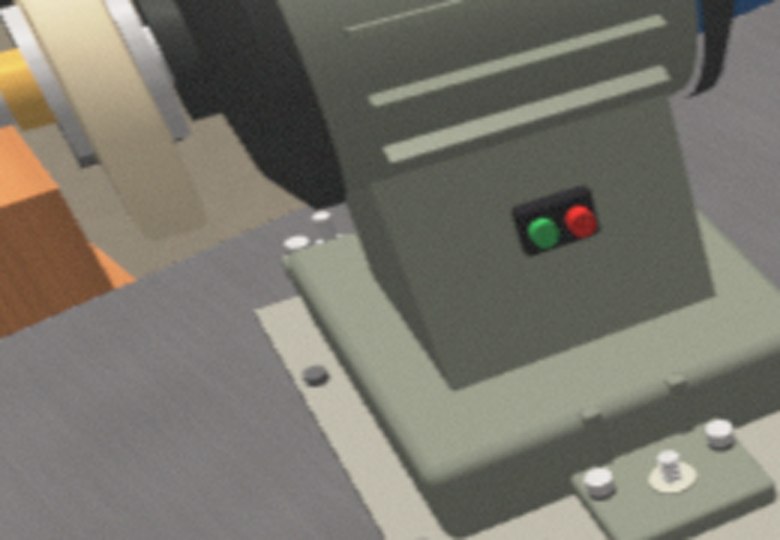

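```bash
cat > plan.py <<'E'
from h import *
def pose():
    s=ctrl.get_state(); M=R.from_rotvec(s['tool_rot']).as_matrix(); return s['position'].copy(), np.degrees(np.arctan2(M[1,0],M[0,0])), s
# wp: (x,y,z,angle of tool x deg, fingers, step mm max, polar?)
def rows(wps,stmm=55,stdeg=9.5,start=None,polar=False):
    if start is None: p,a,_=pose()
    else: p,a=np.array(start[:3]),start[3]
    out=[]; cp=p.copy(); ca=a
    for w in wps:
        q=np.array(w[:3]); b=a+((w[3]-a+180)%360-180); f=w[4]; st=w[5] if len(w)>5 and w[5] else stmm; pol=len(w)>6 and w[6]
        N=int(max(np.ceil(np.linalg.norm(q-p)*1000/st*(1.1 if pol else 1)-.01),np.ceil(abs(b-a)/stdeg-.01),1))
        for i in range(1,N+1):
            k=i/N; t=p+(q-p)*k
            if pol:
                r0,r1=np.hypot(*p[:2]),np.hypot(*q[:2]); z0,z1=np.arctan2(p[1],p[0]),np.arctan2(q[1],q[0]); r=r0+(r1-r0)*k; z=z0+(z1-z0)*k
                t[:2]=r*np.cos(z),r*np.sin(z)
            an=a+(b-a)*k
            A=np.radians(ca); tx=np.array([np.cos(A),np.sin(A),0]); ty=np.array([0,0,-1.]); tz=np.cross(tx,ty)
            dd=(t-cp)*1000; sh=np.round([dd@tx,dd@ty,dd@tz],1); yw=round(-(an-ca),1)
            out.append("%g %g %g %g %d"%(*sh,yw,f)); cp=cp+(sh[0]*tx+sh[1]*ty+sh[2]*tz)/1000; ca=ca-yw
        p=q;a=b
    print(len(out)); 
    for i in range(0,len(out),20): print("; ".join(out[i:i+20]))
rib=np.array([.5322,-.1744]);m=np.array([-.2228,-.9749]);n=np.array([.9749,-.2228]); AM=-12.9
def mw(x,y=0): return rib+x/1000*m+y/1000*n
E
python3 - <<'E'
from plan import *
q=mw(-5)
rows([(.17,-.627,.54,-74.8,255),(*q,.54,AM,255,50,True),(*q,.12,AM,255,55)])
E
```

```text
27
0 -53.1 0 -0 255; 0 -53 0 -0 255; 0.1 -53.1 0 -0 255; -0 -53.1 0 -0 255; -0 -53 0 -0 255; 0 -53.1 0 -0 255; -8.8 -0 49.3 -4.8 255; -8.5 -0 48.9 -4.8 255; -8.1 -0 48.3 -4.7 255; -7.8 -0 47.9 -4.8 255; -7.5 -0 47.4 -4.7 255; -7.2 -0 46.9 -4.8 255; -7 -0 46.4 -4.8 255; -6.6 -0 45.9 -4.7 255; -6.3 -0 45.5 -4.8 255; -6.1 -0 44.9 -4.7 255; -5.8 -0 44.5 -4.8 255; -5.5 -0 43.9 -4.8 255; -5.3 -0 43.5 -4.7 255; 0 52.5 -0 -0 255
0 52.5 -0 -0 255; 0 52.5 -0 -0 255; 0 52.5 -0 -0 255; 0 52.5 -0 -0 255; 0 52.5 -0 -0 255; 0 52.5 -0 -0 255; 0 52.5 -0 -0 255
```

drive_tool --increments "0 -53 0 0 255; 0 -53 0 0 255; 0 -53 0 0 255; 0 -53 0 0 255; 0 -53 0 0 255; 0 -53 0 0 255; -9 0 49 -4.8 255; -8.5 0 49 -4.8 255" --squeeze 20

```text
time: 1.1
position: [0.259, -0.5814, 0.5403]
tool_rot: [-1.384, 0.884, -0.885]
ft_force: [-0.2, -0.9, -1.0]
grip_width: 0.171
```

Run:
```python
from plan import *
snap('scene','s1')
q=mw(-5)
rows([(*q,.54,AM,255,50,True),(*q,.10,AM,255,55)])
```

```text
19
-7.9 0 47.5 -4.7 255; -7.7 0.1 47 -4.6 255; -7.4 0 46.5 -4.7 255; -7 0 46 -4.7 255; -6.8 0.1 45.6 -4.7 255; -6.5 0 45.1 -4.6 255; -6.2 0.1 44.6 -4.7 255; -6 -0 44.1 -4.7 255; -5.7 0 43.7 -4.6 255; -5.5 0.1 43.1 -4.7 255; -5.2 0 42.7 -4.7 255; -0 55 0 0 255; -0 55 0 0 255; -0 55 0 0 255; -0 55 0 0 255; -0 55 0 0 255; -0 55 0 0 255; -0 55 0 0 255; -0 55 0 0 255
```

View pics/s1.png

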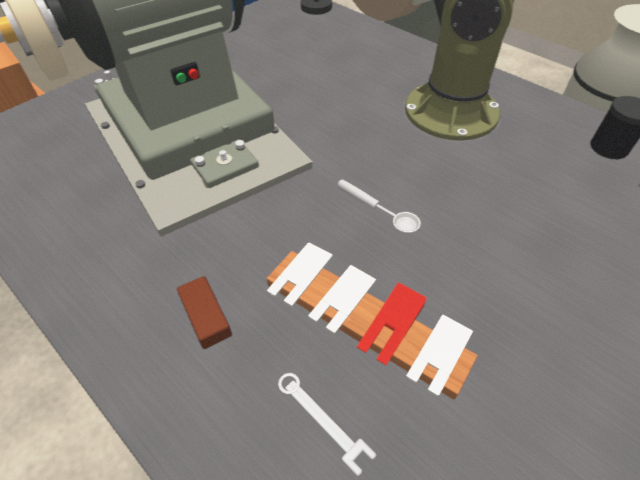

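drive_tool --increments "-8 0 47.5 -4.7 255; -7.7 0 47 -4.6 255; -7.4 0 46.5 -4.7 255; -7 0 46 -4.7 255; -6.8 0 45.6 -4.7 255; -6.5 0 45 -4.6 255; -6.2 0 44.6 -4.7 255; -6 0 44 -4.7 255; -5.7 0 43.7 -4.6 255; -5.5 0 43 -4.7 255; -5.2 0 42.7 -4.7 255; 0 55 0 0 255; 0 55 0 0 255; 0 55 0 0 255; 0 55 0 0 255; 0 55 0 0 255; 0 55 0 0 255; 0 50 0 0 255; 0 50 0 0 255; 0 0 0 0 255"

```text
time: 3.65
position: [0.5274, -0.1779, 0.1064]
tool_rot: [-1.56, 0.197, -0.182]
ft_force: [-0.7, 0.9, 0.3]
grip_width: 0.01
```

Run:
```python
from plan import *
np.set_printoptions(precision=4,suppress=True)
p,a,s=pose(); print(p,a,s['ft_force'],s['time'],(p[:2]-rib)@m,(p[:2]-rib)@n,s['joint_positions'])
snap('scene','s2')
```

```text
[ 0.5274 -0.1779  0.1064] -13.828891865120207 [-0.6755  0.8882  0.3317] 3.65 0.00445635880724718 -0.003932848782504364 [ 0.6579  0.2473 -0.4305  1.8058  0.1123  1.1221 -0.0522]
```

View pics/s2.png

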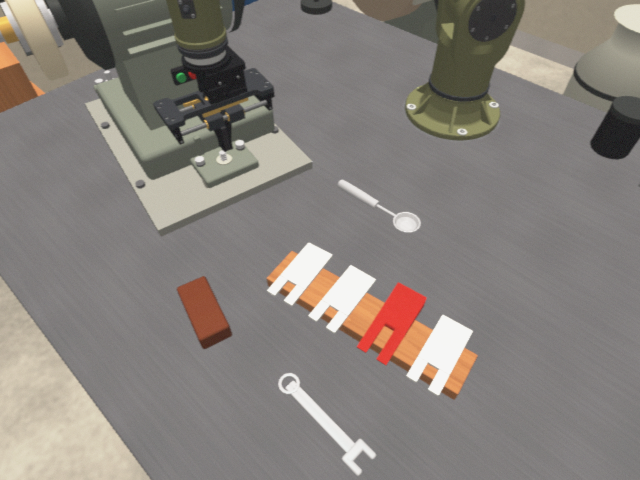

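drive_tool --increments "4 0 12 -0.9 255; 0 18 0 0 255; 0 10 0 0 255; 0 0 0 0 255; 0 1.5 0 0 255; 0 1.5 0 0 255; 0 1.5 0 0 255; 0 0 0 0 255"

```text
time: 4.7
position: [0.5378, -0.1681, 0.078]
tool_rot: [-1.564, 0.177, -0.177]
ft_force: [0.2, 0.2, 0.5]
grip_width: 0.002
```

drive_tool --increments "0 0 0 0 255; 0 1.5 0 0 255; 0 1.5 0 0 255; 0 0 0 0 255"

```text
time: 5.2
position: [0.5377, -0.1681, 0.0748]
tool_rot: [-1.564, 0.177, -0.177]
ft_force: [0.6, -0.5, -0.1]
grip_width: 0.007
```

drive_tool --increments "0 1 0 0 255; 0 1 0 0 255; 0 1 0 0 255; 0 0 0 0 255"

```text
time: 5.7
position: [0.5377, -0.1681, 0.0719]
tool_rot: [-1.564, 0.177, -0.177]
ft_force: [0.8, 0.6, -0.3]
grip_width: 0.009
```

drive_tool --increments "0 1 0 0 255; 0 0 0 0 255"

```text
time: 5.95
position: [0.5377, -0.1681, 0.0709]
tool_rot: [-1.564, 0.177, -0.177]
ft_force: [-0.7, 0.1, 0.0]
grip_width: 0.009
```

drive_tool --increments "0 1 0 0 255; 0 0 0 0 255"

```text
time: 6.2
position: [0.5377, -0.1681, 0.07]
tool_rot: [-1.564, 0.177, -0.177]
ft_force: [-0.2, 0.3, -0.4]
grip_width: 0.008
```

drive_tool --increments "0 1 0 0 255; 0 0 0 0 255"

```text
time: 6.45
position: [0.5379, -0.1681, 0.0693]
tool_rot: [-1.564, 0.177, -0.177]
ft_force: [-0.9, 1.4, 1.6]
grip_width: 0.001
```

drive_tool --increments "0 1 0 0 255; 0 0 0 0 255"

```text
time: 6.7
position: [0.5379, -0.1682, 0.0692]
tool_rot: [-1.564, 0.177, -0.177]
ft_force: [-2.7, 0.7, 8.3]
grip_width: 0.005
```

Run:
```python
from plan import *
p,a,s=pose(); print(p,a,s['ft_force'])
# packer A pick
c=np.array([.5958,.0817]); y=np.radians(9.9); g=c-.047*np.array([np.cos(y),np.sin(y)]); print(g)
rows([(*p[:2],.12,AM,62,50),(*g,.12,99.9,62,30,True),(*g,.0095,99.9,62,40)])
```

```text
[ 0.53794327 -0.16816168  0.06922009] -12.928221735160085 [-2.73491907  0.7332769   8.28325796]
[0.54949986 0.07361933]
17
0 -25.4 0 -0 62; 0 -25.4 0 -0 62; 0.4 0 20.5 -9.4 62; 3.1 0 20.2 -9.4 62; 5.6 0 19.7 -9.4 62; 8 0 18.7 -9.4 62; 10.3 0 17.6 -9.4 62; 12.5 0 16 -9.4 62; 14.4 0 14.4 -9.4 62; 16.1 0 12.3 -9.4 62; 17.5 0 10.2 -9.4 62; 18.6 0 7.9 -9.4 62; 19.5 0 5.4 -9.4 62; 20 0 3 -9.4 62; -0 36.9 -0 -0 62; -0 36.8 -0 -0 62; -0 36.8 -0 -0 62
```

drive_tool --increments "0 -25 0 0 62; 0 -25 0 0 62; 0.4 0 20.5 -9.4 62; 3 0 20 -9.4 62; 5.6 0 19.7 -9.4 62; 8 0 18.7 -9.4 62; 10.3 0 17.6 -9.4 62; 12.5 0 16 -9.4 62; 14.4 0 14.4 -9.4 62; 16 0 12.3 -9.4 62; 17.5 0 10.2 -9.4 62; 18.6 0 8 -9.4 62; 19.5 0 5.4 -9.4 62; 20 0 3 -9.4 62; 0 20 0 0 62; 0 20 0 0 62; 0 0 0 0 62"

```text
time: 8.82
position: [0.5471, 0.0717, 0.075]
tool_rot: [-1.12, -1.329, 1.335]
ft_force: [-0.5, 0.3, 0.9]
grip_width: 0.759
```

Run:
```python
from plan import *
p,a,s=pose(); print(p,a,s['ft_force'],s['grip_width']*87)
snap('top','t3')
g=[.5495,.0736]
rows([(*g,p[2],99.9,62,40),(*g,.0095,99.9,62,30)])
```

```text
[0.5471149  0.07173799 0.0750332 ] 99.70050785184178 [-0.46501521  0.28116251  0.90517969] 65.99348772159858
4
1.1 1.3 -1.6 -0.2 62; -0 21.8 -0 0 62; -0 21.9 -0 0 62; -0 21.8 -0 0 62
```

View pics/t3.png

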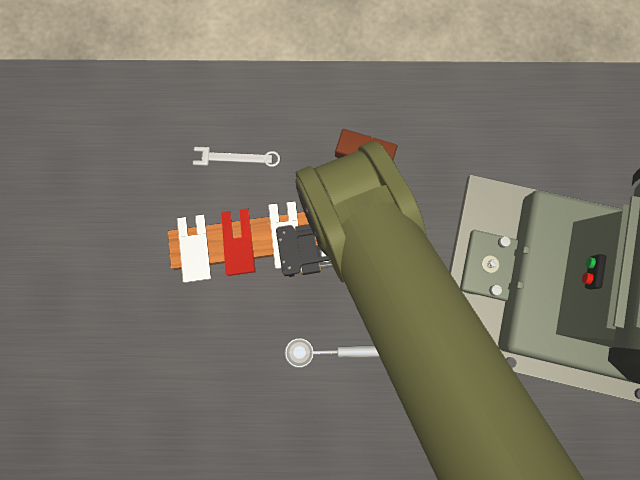

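drive_tool --increments "1 2 -1.5 -0.2 62; 0 20 0 0 62; 0 20 0 0 62; 0 19 0 0 62; 0 0 0 0 62; 0 0 0 0 130; 0 0 0 0 130; 0 0 0 0 130; 0 0 0 0 130" --squeeze 40

```text
time: 10.0
position: [0.551, 0.0748, 0.0177]
tool_rot: [-1.122, -1.339, 1.337]
ft_force: [1.0, 0.3, 2.8]
grip_width: 0.566
```

Run:
```python
from plan import *
p,a,s=pose(); print(p,a,s['ft_force'],s['grip_width']*87)
g=mw(-100-47)
rows([(*p[:2],.07,99.9,160,40),(*g,.07,AM,160,30,True)])
```

```text
[0.55097653 0.0748438  0.0176985 ] 100.07447679505692 [0.97352656 0.34084952 2.80537374] 49.272785830969745
14
0 -26.2 0 0.1 160; 0 -26.1 0 0.1 160; -8.8 -0 -0.4 9.4 160; -8.7 -0 -1.7 9.4 160; -8.4 -0 -3 9.4 160; -7.8 -0 -4.2 9.4 160; -7.1 -0 -5.3 9.4 160; -6.3 -0 -6.3 9.4 160; -5.3 -0 -7.2 9.4 160; -4.2 -0 -7.9 9.4 160; -3 -0 -8.5 9.4 160; -1.7 -0 -8.8 9.4 160; -0.4 -0 -8.9 9.4 160; 1 -0 -9 9.4 160
```

drive_tool --increments "0 -26 0 0.1 160; 0 -26 0 0.1 160; -8.8 0 -0.4 9.4 160; -8.7 0 -1.7 9.4 160; -8.4 0 -3 9.4 160; -7.8 0 -4.2 9.4 160; -7 0 -5.3 9.4 160; -6.3 0 -6.3 9.4 160; -5.3 0 -7.2 9.4 160; -4.2 0 -8 9.4 160; -3 0 -8.5 9.4 160; -1.7 0 -8.8 9.4 160; -0.4 0 -9 9.4 160; 1 0 -9 9.4 160; 0 0 0 0 160"

```text
time: 11.88
position: [0.5642, -0.0323, 0.0689]
tool_rot: [-1.564, 0.177, -0.177]
ft_force: [-0.2, 0.5, -0.5]
grip_width: 0.569
```

Run:
```python
from plan import *
p,a,s=pose(); print(p,a,s['ft_force'],s['grip_width']*87,(p[:2]-rib)@m,(p[:2]-rib)@n)
snap('scene','s4');snap('top','t4')
g=mw(-147)
rows([(*g,.0167,AM,160,30)])
```

```text
[ 0.56422534 -0.032278    0.06886893] -12.904347035392076 [-0.23527861  0.51670999 -0.53960009] 49.47685999793481 -0.14568997997893632 -0.00044327654265940986
2
0.3 26.1 0 0.1 160; 0.4 26.1 0 0.1 160
```

View pics/s4.png

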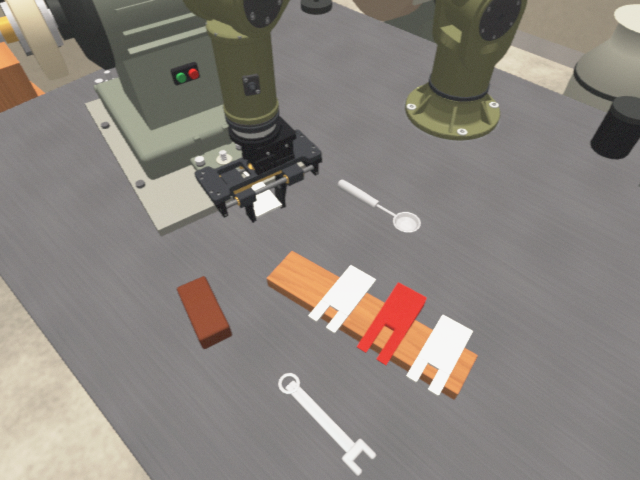

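View pics/t4.png

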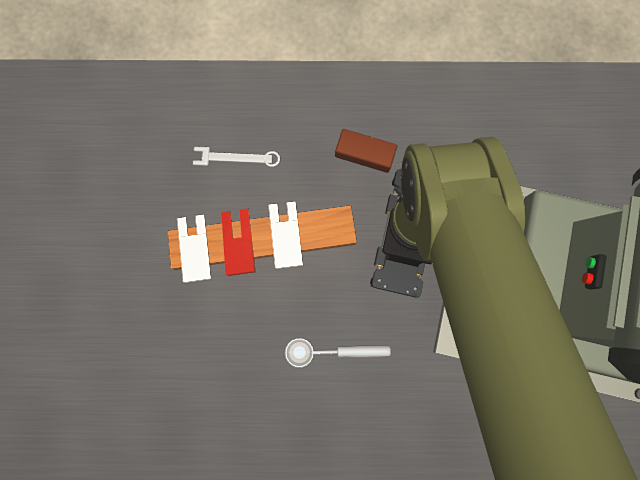

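drive_tool --increments "0.4 26 0 0 160; 0 26 0 0 160; 0 0 0 0 160"

```text
time: 12.35
position: [0.5627, -0.0307, 0.0151]
tool_rot: [-1.563, 0.179, -0.171]
ft_force: [1.1, 0.8, -1.5]
grip_width: 0.566
```

Run:
```python
from plan import *
p,a,s=pose(); print(p,a,s['ft_force'],s['grip_width']*87,(p[:2]-rib)@m,(p[:2]-rib)@n)
snap('scene','s5')
d=load('s5');cv2.imwrite('pics/s5z.png',cv2.resize(d['img'][120:240,130:330,::-1],None,fx=4,fy=4,interpolation=cv2.INTER_CUBIC))
```

```text
[ 0.56273945 -0.03070149  0.01506479] -12.77762657068315 [ 1.1225827   0.77603695 -1.54256778] 49.20635004685281 -0.14689586880902875 -0.0022431180440441213
```

View pics/s5z.png

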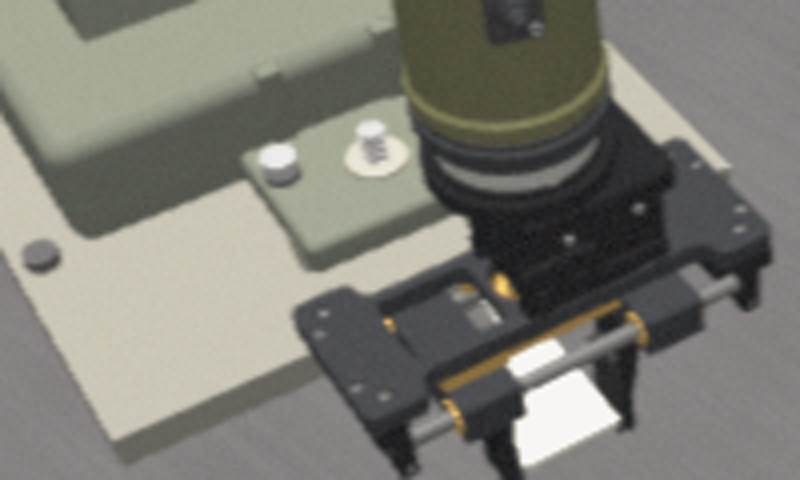

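drive_tool --increments "2 -1.5 0 0.1 160; 0 0 0 0 160; 0 0 0 0 160"

```text
time: 12.78
position: [0.5673, -0.032, 0.0193]
tool_rot: [-1.564, 0.177, -0.179]
ft_force: [0.6, -0.6, -1.2]
grip_width: 0.566
```

Run:
```python
from plan import *
p,a,s=pose(); print(p,a,s['ft_force'],s['grip_width']*87,(p[:2]-rib)@m,(p[:2]-rib)@n,s['qd'])
```

```text
[ 0.56733812 -0.03199274  0.01931199] -13.020550356924106 [ 0.5539514  -0.64252518 -1.16143583] 49.237580929630504 -0.14666160853650756 0.0025278170365747588 [ 1.02778561e-05  3.64983922e-03  1.76490282e-04  7.47990939e-03
  1.26552553e-03 -8.61400070e-04 -1.48264758e-03]
```

drive_tool --increments "-2.5 1 0 -0.1 160; 0 0 -16 0 160; 0 0 -16 0 160; 0 0 -16 0 160; 0 0 -10 0 160; 0 0 0 0 160; 0 0 0 0 160"

```text
time: 13.65
position: [0.5515, -0.0873, 0.0176]
tool_rot: [-1.563, 0.177, -0.177]
ft_force: [0.0, 0.8, -0.4]
grip_width: 0.568
```

Run:
```python
from plan import *
p,a,s=pose(); print(p,a,s['ft_force'],s['grip_width']*87,(p[:2]-rib)@m,(p[:2]-rib)@n)
snap('scene','s6')
d=load('s6');cv2.imwrite('pics/s6z.png',cv2.resize(d['img'][120:240,130:330,::-1],None,fx=4,fy=4,interpolation=cv2.INTER_CUBIC))
```

```text
[ 0.551526   -0.08729079  0.01758759] -12.8979847077736 [ 0.01330698  0.83987598 -0.35271913] 49.40549034430275 -0.0892286043945724 -0.000567012693945157
```

View pics/s6z.png

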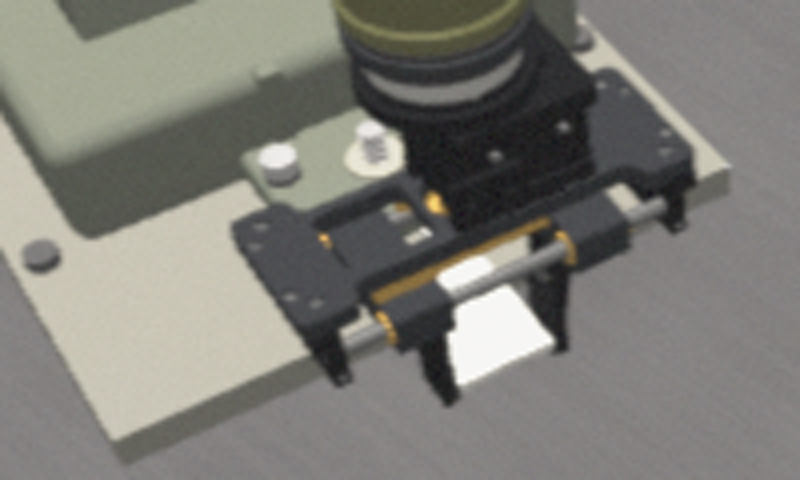

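drive_tool --increments "0.5 0 -8 0 160; 0 0 -8 0 160; 0 0 -8 0 160; 0 0 0 0 160; 0 1.5 0 0 160; 0 1 0 0 160; 0 0 0 0 160"

```text
time: 14.58
position: [0.5465, -0.111, 0.0149]
tool_rot: [-1.563, 0.177, -0.177]
ft_force: [-0.6, 0.2, -0.7]
grip_width: 0.562
```

Run:
```python
from plan import *
p,a,s=pose(); print(p,a,s['ft_force'],s['torque'],s['grip_width']*87,(p[:2]-rib)@m,(p[:2]-rib)@n)
```

```text
[ 0.54645221 -0.11102993  0.01488072] -12.897734926823565 [-0.61926453  0.19892087 -0.69820995] [ 0.04582636 -0.04004784 -0.07162411] 48.917822610741325 -0.06495487360483715 -0.0002243670265025862
```

drive_tool --increments "0 1 0 0 160; 0 1 0 0 160; 0 0 -3 0 160; 0 0 -3 0 160; 0 0 -2 0 160; 0 0 0 0 160"

```text
time: 15.32
position: [0.5452, -0.117, 0.0131]
tool_rot: [-1.561, 0.176, -0.177]
ft_force: [0.9, 5.6, -0.4]
grip_width: 0.568
```

drive_tool --increments "0 0 -2 0 160; 0 0 -1 0 160; 0 0 0 0 160"

```text
time: 15.7
position: [0.5451, -0.1171, 0.0132]
tool_rot: [-1.558, 0.174, -0.176]
ft_force: [1.9, 9.6, -0.5]
grip_width: 0.563
```

Run:
```python
from plan import *
p,a,s=pose(); print(p,a,s['ft_force'],s['torque'],s['grip_width']*87,(p[:2]-rib)@m,(p[:2]-rib)@n)
```

```text
[ 0.54511008 -0.11708953  0.01315967] -12.775865731746434 [ 1.92815996  9.63663602 -0.46543503] [ 2.06122152 -0.47714418 -0.0340188 ] 48.993061290379714 -0.05874834794476703 -0.00018273297872389675
```

drive_tool --increments "0 0 1.5 0 160; 0 0.5 0 0 160; 0 0.5 0 0 160; 0 0 0 0 160"

```text
time: 16.2
position: [0.5452, -0.117, 0.0126]
tool_rot: [-1.56, 0.175, -0.176]
ft_force: [0.7, 6.9, 3.1]
grip_width: 0.565
```

drive_tool --increments "0 0.5 0 0 160; 0 0 0 0 160"

```text
time: 16.45
position: [0.5452, -0.117, 0.0126]
tool_rot: [-1.56, 0.175, -0.176]
ft_force: [-1.3, 7.3, 5.7]
grip_width: 0.563
```

drive_tool --increments "0 0 0 0 62; 0 0 0 0 62; 0 -25 0 0 62; 0 -40 0 0 62; 0 -40 0 0 62; 0 0 0 0 62"

```text
time: 17.2
position: [0.5468, -0.1222, 0.1202]
tool_rot: [-1.566, 0.173, -0.184]
ft_force: [0.2, -0.5, -0.4]
grip_width: 0.759
```

Run:
```python
from plan import *
p,a,s=pose(); print(p,a,s['ft_force'],s['grip_width']*87,(p[:2]-rib)@m,(p[:2]-rib)@n)
snap('scene','s7')
d=load('s7');cv2.imwrite('pics/s7z.png',cv2.resize(d['img'][120:240,130:330,::-1],None,fx=4,fy=4,interpolation=cv2.INTER_CUBIC))
t=load('top0');cv2.imwrite('pics/w0.png',cv2.resize(t['img'][200:285,210:270,::-1],None,fx=7,fy=7,interpolation=cv2.INTER_NEAREST))
d=load('s7');cv2.imwrite('pics/w0s.png',cv2.resize(d['img'][275:370,350:440,::-1],None,fx=6,fy=6,interpolation=cv2.INTER_NEAREST))
```

```text
[ 0.54684898 -0.12221615  0.12017476] -13.004270982686348 [ 0.17111217 -0.53202389 -0.41226421] 65.99937699528225 -0.05413782756528922 0.0026547319045037206
```

View pics/s7z.png

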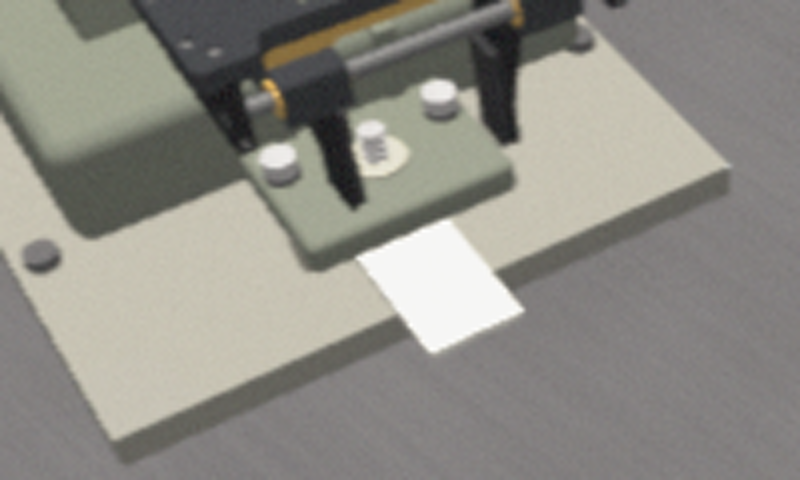

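View pics/w0.png

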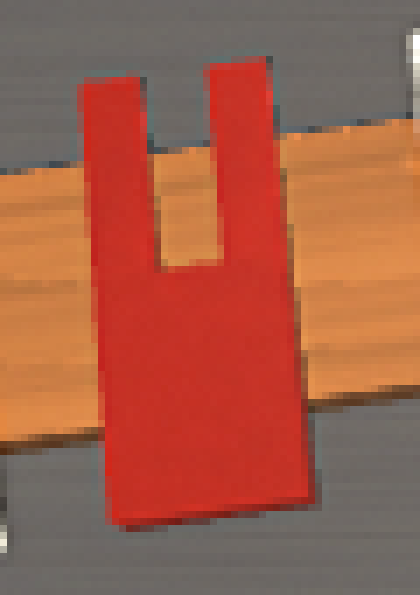

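View pics/w0s.png

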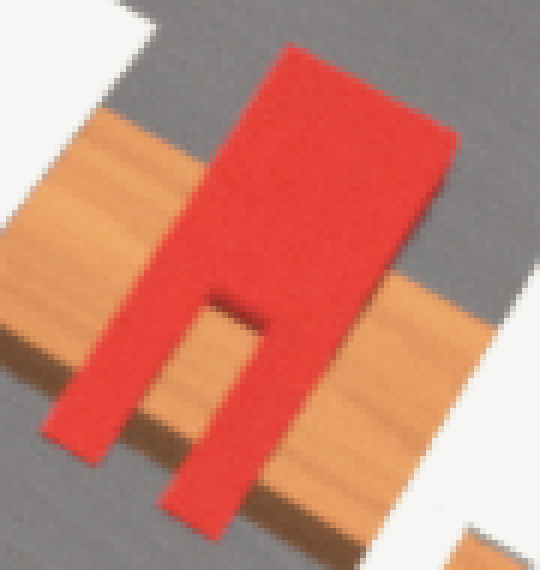

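Run:
```python
from plan import *
np.set_printoptions(precision=4,suppress=True)
s=load('s7');t=load('top0')
def mf(P): q=P[:,:2]-rib; return np.c_[q@m,q@n]*1000
P=onz(s,np.array([[130+432/4-.5,120+352/4-.5],[130+523/4-.5,120+311/4-.5]]),.026); print('tail',mf(P))
bed=onz(s,np.array([[130+118/4-.5,120+440/4-.5],[130+728/4-.5,120+167/4-.5]]),.02); print('bededge',mf(bed))
print('stud',mf(onz(s,np.array([[130+371/4-.5,120+128/4-.5]]),.088)))
f=7
N=onz(t,np.array([[210+80/f-.5,200+84/f-.5],[210+268/f-.5,200+59/f-.5]]),.029)
T=onz(t,np.array([[210+112/f-.5,200+517/f-.5],[210+308/f-.5,200+498/f-.5]]),.053)
print(N,T)
sN=onz(s,np.array([[350+43/6-.5,275+432/6-.5],[350+220/6-.5,275+542/6-.5]]),.029)
sT=onz(s,np.array([[350+290/6-.5,275+43/6-.5],[350+460/6-.5,275+136/6-.5]]),.053); print(sN,sT)
for N,T in((N,T),(sN,sT)):
    a=N.mean(0)[:2];b=T.mean(0)[:2]; print((a+b)/2, np.linalg.norm(a-b), np.degrees(np.arctan2(*(a-b)[::-1])))
```

```text
tail [[-70.4231  23.9342]
 [-70.8577 -25.0597]]
bededge [[ -33.4     167.5129]
 [ -33.3405 -167.8158]]
stud [[19.7281 -0.1069]]
[[0.6252 0.2861 0.029 ]
 [0.6325 0.2364 0.029 ]] [[0.5078 0.2682 0.053 ]
 [0.5131 0.2188 0.053 ]]
[[0.6346 0.2386 0.029 ]
 [0.6272 0.2882 0.029 ]] [[0.5151 0.2206 0.053 ]
 [0.5082 0.2697 0.053 ]]
[0.5697 0.2524] 0.11969536208774828 8.537969885389378
[0.5713 0.2543] 0.12064069756111456 8.711907350268119
```

Run:
```python
from plan import *
c=np.array([.572,.2542]); y=np.radians(8.6); g=c-.045*np.array([np.cos(y),np.sin(y)]); print(g)
rows([(*g,.12,98.6,62,35,True)])
```

```text
[0.52750596 0.24747091]
12
0.9 -0.2 30.8 -9.3 62; 4.3 -0.1 30.6 -9.3 62; 7.5 -0.2 30 -9.3 62; 10.7 -0.2 29.2 -9.3 62; 13.8 -0.1 28 -9.3 62; 16.9 -0.2 26.5 -9.3 62; 19.6 -0.2 24.5 -9.3 62; 22.2 -0.1 22.4 -9.3 62; 24.5 -0.2 20 -9.3 62; 26.7 -0.2 17.3 -9.3 62; 28.4 -0.1 14.4 -9.3 62; 29.9 -0.2 11.3 -9.3 62
```

drive_tool --increments "1 0 31 -9.3 62; 4.3 0 30.6 -9.3 62; 7.5 0 30 -9.3 62; 10.7 0 29 -9.3 62; 13.8 0 28 -9.3 62; 17 0 26.5 -9.3 62; 19.6 0 24.5 -9.3 62; 22 0 22.4 -9.3 62; 24.5 0 20 -9.3 62; 26.7 0 17.3 -9.3 62; 28.4 0 14.4 -9.3 62; 30 0 11.3 -9.3 62; 0 20 0 0 62; 0 0 0 0 62; 0 0 0 0 62"

```text
time: 19.12
position: [0.5266, 0.2468, 0.0957]
tool_rot: [-1.135, -1.316, 1.319]
ft_force: [0.8, 0.2, 0.2]
grip_width: 0.754
```

Run:
```python
from plan import *
p,a,s=pose(); print(p,a,s['grip_width']*87)
c=np.array([.572,.2542]); y=np.radians(8.6); g=c-.045*np.array([np.cos(y),np.sin(y)])
rows([(*g,p[2],98.6,62),(*g,.029,98.6,62,25)])
snap('scene','s8')
d=load('s8');cv2.imwrite('pics/s8z.png',cv2.resize(d['img'][200:400,260:480,::-1],None,fx=3,fy=3,interpolation=cv2.INTER_CUBIC))
```

```text
[0.52664037 0.24683941 0.09571544] 98.50324580654562 65.56661861434907
4
0.5 0 -0.9 -0.1 62; -0 22.2 -0 0 62; -0 22.3 -0 0 62; -0 22.2 -0 0 62
```

View pics/s8z.png

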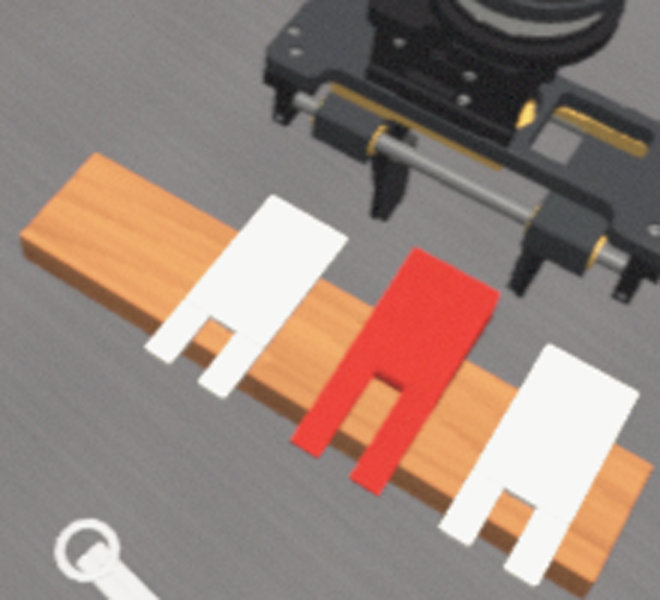

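drive_tool --increments "0.5 22 -1 -0.1 62; 0 22 0 0 62; 0 22 0 0 62; 0 0 0 0 62; 0 0 0 0 62"

```text
time: 19.8
position: [0.5272, 0.2497, 0.0306]
tool_rot: [-1.132, -1.322, 1.321]
ft_force: [-0.1, 0.9, -0.5]
grip_width: 0.754
```

drive_tool --increments "0 1.5 0 0 62; 0 0 0 0 130; 0 0 0 0 140; 0 0 0 0 160; 0 0 0 0 160" --squeeze 60

```text
time: 20.42
position: [0.5274, 0.249, 0.0293]
tool_rot: [-1.134, -1.321, 1.321]
ft_force: [-1.4, -1.2, 3.6]
grip_width: 0.569
```

Run:
```python
from plan import *
p,a,s=pose(); print(p,a,s['grip_width']*87,s['ft_force'])
g=mw(-155)
rows([(*p[:2],.08,98.6,160,25),(*g,.08,AM,160,35,True)])
```

```text
[0.52736209 0.24902269 0.02933598] 98.76399593830651 49.54175258193983 [-1.39908764 -1.19631809  3.5756473 ]
15
0 -16.9 0 0.1 160; 0 -16.9 0 0 160; 0 -16.9 0 0.1 160; -22.9 0 -5 9.3 160; -22.1 0 -7.7 9.2 160; -20.9 0 -10.3 9.3 160; -19.5 0 -12.8 9.3 160; -17.8 0 -15 9.3 160; -15.7 0 -16.9 9.3 160; -13.6 0 -18.8 9.3 160; -11.1 0 -20.2 9.3 160; -8.6 0 -21.4 9.3 160; -5.9 0 -22.2 9.3 160; -3.2 0 -22.7 9.3 160; -0.3 0 -22.8 9.3 160
```

drive_tool --increments "0 -17 0 0 160; 0 -17 0 0 160; 0 -17 0 0.1 160; -23 0 -5 9.3 160; -22 0 -7.7 9.2 160; -21 0 -10.3 9.3 160; -19.5 0 -12.8 9.3 160; -17.8 0 -15 9.3 160; -15.7 0 -17 9.3 160; -13.6 0 -18.8 9.3 160; -11 0 -20.2 9.3 160; -8.6 0 -21.4 9.3 160; -6 0 -22.2 9.3 160; -3.2 0 -22.7 9.3 160; -0.3 0 -22.8 9.3 160; 0 0 0 0 160; 0 0 0 0 160"

```text
time: 22.55
position: [0.5675, -0.0215, 0.0807]
tool_rot: [-1.563, 0.172, -0.174]
ft_force: [-1.2, 1.5, -2.1]
grip_width: 0.572
```

Run:
```python
from plan import *
p,a,s=pose(); print(p,a,s['grip_width']*87,s['ft_force'],(p[:2]-rib)@m,(p[:2]-rib)@n)
snap('scene','s9')
d=load('s9');cv2.imwrite('pics/s9z.png',cv2.resize(d['img'][120:270,130:330,::-1],None,fx=4,fy=4,interpolation=cv2.INTER_CUBIC))
```

```text
[ 0.56748685 -0.02151092  0.08065292] -12.62911320051304 49.72325424546453 [-1.15243152  1.46692136 -2.0664705 ] -0.15691347247206422 0.00033746129236996575
```

View pics/s9z.png

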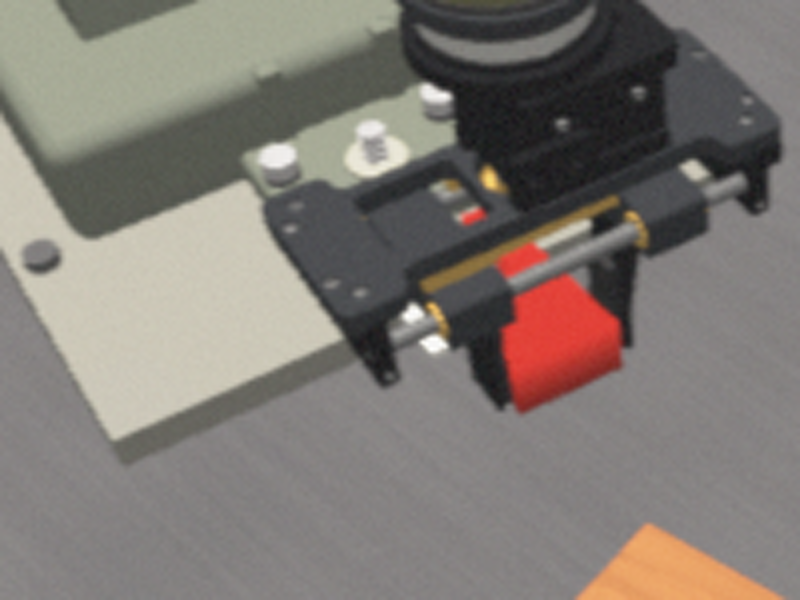

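drive_tool --increments "0 16 0 0.2 160; 0 16 0 0 160; 0 14 0 0 160; 0 0 0 0 160; 0 0 0 0 160"

```text
time: 23.22
position: [0.5674, -0.023, 0.0341]
tool_rot: [-1.563, 0.178, -0.179]
ft_force: [0.2, -0.8, -2.4]
grip_width: 0.57
```

Run:
```python
from plan import *
p,a,s=pose(); print(p,a,s['grip_width']*87,s['ft_force'],s['torque'],(p[:2]-rib)@m,(p[:2]-rib)@n)
snap('scene','s10')
d=load('s10');cv2.imwrite('pics/s10z.png',cv2.resize(d['img'][120:270,130:330,::-1],None,fx=4,fy=4,interpolation=cv2.INTER_CUBIC))
```

```text
[ 0.56735351 -0.02302257  0.03405126] -13.021860368351003 49.55880694984901 [ 0.19169289 -0.83766695 -2.36266752] [ 0.05834018 -0.16391156  0.03906571] -0.15541005981649408 0.0005442621855843086
```

View pics/s10z.png

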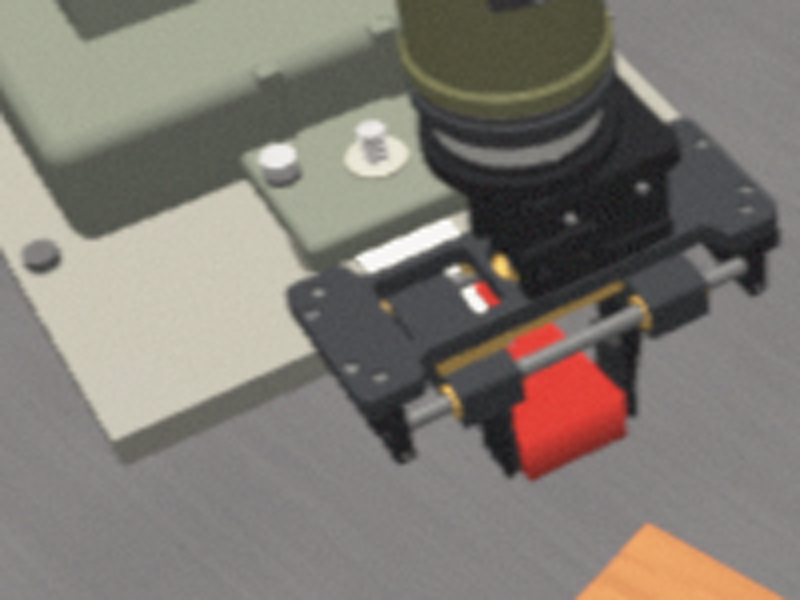

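drive_tool --increments "-0.5 0 -15 -0.1 160; 0 0 -15 0 160; 0 0 -15 0 160; 0 0 -15 0 160; 0 2 0 0 160; 0 0 0 0 160; 0 0 0 0 160"

```text
time: 24.15
position: [0.5534, -0.0805, 0.032]
tool_rot: [-1.563, 0.176, -0.176]
ft_force: [0.3, 0.4, -1.9]
grip_width: 0.568
```

Run:
```python
from plan import *
p,a,s=pose(); print(p,a,s['grip_width']*87,s['ft_force'],s['torque'],(p[:2]-rib)@m,(p[:2]-rib)@n)
```

```text
[ 0.55337057 -0.08046503  0.03199284] -12.852434097204775 49.407657773751254 [ 0.25353313  0.35814642 -1.9170463 ] [ 0.07745363 -0.0875114  -0.00330666] -0.09629400884312876 -0.0002895208124759595
```

drive_tool --increments "0.3 0.7 0 0 160; 0 0.5 0 0 160; 0 0 -8 0 160; 0 0 -8 0 160; 0 0 0 0 160; 0 0 0 0 160"

```text
time: 24.9
position: [0.5499, -0.0972, 0.0308]
tool_rot: [-1.563, 0.177, -0.178]
ft_force: [-0.3, 0.2, -2.2]
grip_width: 0.569
```

drive_tool --increments "0 0.5 0 0 160; 0 0 0 0 160"

```text
time: 25.15
position: [0.55, -0.0968, 0.0304]
tool_rot: [-1.564, 0.177, -0.177]
ft_force: [0.5, 0.1, -2.0]
grip_width: 0.571
```

Run:
```python
from plan import *
p,a,s=pose(); print(p,a,s['grip_width']*87,s['ft_force'],s['torque'],(p[:2]-rib)@m,(p[:2]-rib)@n)
```

```text
[ 0.55003859 -0.0968119   0.03039919] -12.898417858468193 49.653514090152676 [ 0.46466192  0.12415377 -1.98492857] [ 0.03861501 -0.10198606  0.02095006] -0.07961507305384813 0.00010421556511117092
```

drive_tool --increments "0 0.4 0 0 160; 0 0.4 0 0 160; 0 0 0 0 160"

```text
time: 25.52
position: [0.5501, -0.0967, 0.0301]
tool_rot: [-1.563, 0.177, -0.177]
ft_force: [-2.3, 2.6, 4.6]
grip_width: 0.572
```

drive_tool --increments "0 0 -6 0 160; 0 0 -6 0 160; 0 0 -4 0 160; 0 0 0 0 160; 0 0 0 0 160"

```text
time: 26.15
position: [0.5473, -0.113, 0.0302]
tool_rot: [-1.564, 0.176, -0.179]
ft_force: [0.5, 3.7, 5.7]
grip_width: 0.571
```

drive_tool --increments "0 0 -3 0 160; 0 0 -3 0 160; 0 0 -2 0 160; 0 0 0 0 160"

```text
time: 26.65
position: [0.5456, -0.1203, 0.0303]
tool_rot: [-1.563, 0.175, -0.179]
ft_force: [1.4, 4.5, 6.2]
grip_width: 0.572
```

drive_tool --increments "0 0 -2 0 160; 0 0 -1 0 160; 0 0 0 0 160"

```text
time: 27.02
position: [0.5453, -0.1218, 0.0303]
tool_rot: [-1.561, 0.175, -0.178]
ft_force: [1.6, 6.7, 5.6]
grip_width: 0.571
```

Run:
```python
from plan import *
p,a,s=pose(); print(p,a,s['grip_width']*87,s['ft_force'],s['torque'],(p[:2]-rib)@m,(p[:2]-rib)@n)
snap('scene','s11')
d=load('s11');cv2.imwrite('pics/s11z.png',cv2.resize(d['img'][120:270,130:330,::-1],None,fx=4,fy=4,interpolation=cv2.INTER_CUBIC))
```

```text
[ 0.54528411 -0.1217537   0.0303162 ] -12.878274650946729 49.63843875613121 [1.55782421 6.73193447 5.61294131] [ 1.46372622 -0.1765942  -0.07622417] -0.05424002269614558 0.001026104573001372
```

View pics/s11z.png

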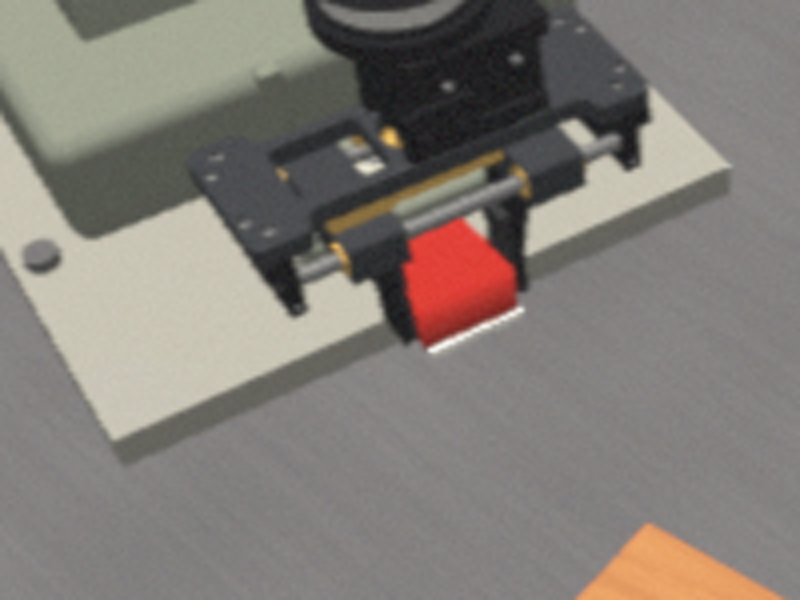

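drive_tool --increments "0 0 -2 0 160; 0 0 -2 0 160; 0 0 0 0 160"

```text
time: 27.45
position: [0.5451, -0.1222, 0.0303]
tool_rot: [-1.558, 0.173, -0.177]
ft_force: [3.4, 11.6, 6.2]
grip_width: 0.571
```

drive_tool --increments "0 0 -2 0 160; 0 0 -2 0 160; 0 0 0 0 160"

```text
time: 27.82
position: [0.545, -0.1223, 0.0303]
tool_rot: [-1.554, 0.17, -0.176]
ft_force: [5.1, 19.6, 5.4]
grip_width: 0.568
```

Run:
```python
from plan import *
p,a,s=pose(); print(p,a,s['grip_width']*87,s['ft_force'],s['torque'],(p[:2]-rib)@m,(p[:2]-rib)@n)
snap('scene','s12')
d=load('s12');cv2.imwrite('pics/s12z.png',cv2.resize(d['img'][170:220,215:275,::-1],None,fx=12,fy=12,interpolation=cv2.INTER_CUBIC))
```

```text
[ 0.54498097 -0.12234983  0.03033599] -12.644190804294587 49.431744725797536 [ 5.12232625 19.63085633  5.36846737] [ 3.88108052 -0.58483427 -0.15811651] -0.05359131254855621 0.000863390423736822
```

View pics/s12z.png

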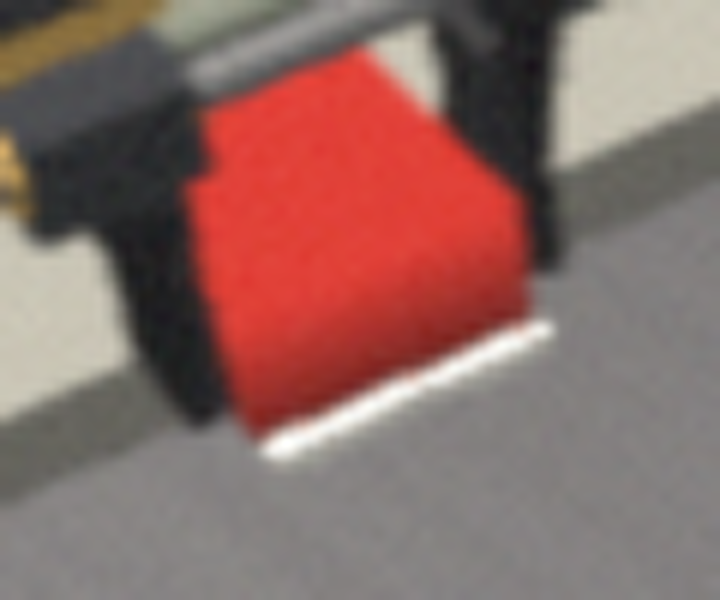

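Run:
```python
from plan import *
s=load('s12')
def mf(uv,z): P=onz(s,np.array(uv)/12-.5+[215,170],z); q=P[:,:2]-rib; return np.c_[q@m,q@n]*1000
print('wedge tail',mf([[258,442],[530,322]],.026)); print('packer tail',mf([[275,462],[553,328]],.025))
```

```text
wedge tail [[-66.11397525  24.90555066]
 [-66.96863137 -23.72039049]]
packer tail [[-70.57402668  24.35405144]
 [-69.31343036 -26.53188079]]
```

drive_tool --increments "0 0 -2 0 160; 0 0 -1.5 0 160; 0 0 0 0 160; 0 0 0 0 160; 0 0 0 0 160"

```text
time: 28.5
position: [0.5449, -0.1225, 0.0304]
tool_rot: [-1.55, 0.169, -0.174]
ft_force: [5.9, 24.9, 4.6]
grip_width: 0.571
```

Run:
```python
from plan import *
p,a,s=pose(); print(s['time'],p,a,s['grip_width']*87,s['ft_force'],s['torque'],(p[:2]-rib)@m,(p[:2]-rib)@n)
snap('scene','s13')
```

```text
28.5 [ 0.54493942 -0.12246898  0.03035501] -12.547028079230195 49.660032833807534 [ 5.89224165 24.88787456  4.64165021] [ 4.9852158  -0.77839292 -0.24488376] -0.053465897413206925 0.0008494321245713088
```

View pics/s13.png

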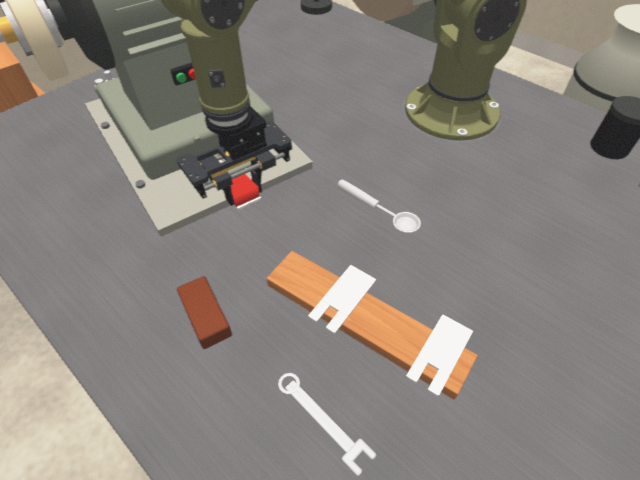

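Run:
```python
from plan import *
s=ctrl.get_state(); M=R.from_rotvec(s['tool_rot']).as_matrix(); print(M[:,1], np.degrees(M[:2,1]@m), np.degrees(M[:2,1]@n))
d=load('s13');cv2.imwrite('pics/s13z.png',cv2.resize(d['img'][170:220,215:275,::-1],None,fx=12,fy=12,interpolation=cv2.INTER_CUBIC))
```

```text
[ 0.0050925   0.01317078 -0.99990029] -0.8006969923772977 0.11632333664742467
```

View pics/s13z.png

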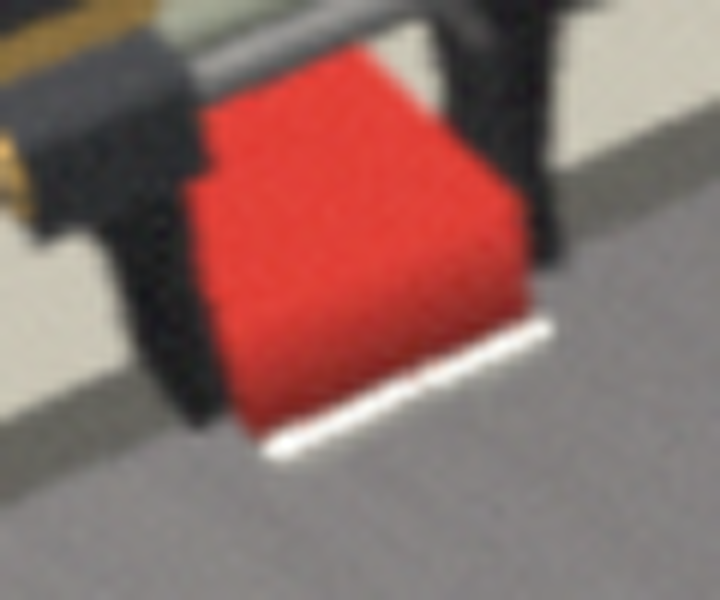

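Run:
```python
from plan import *
print(workorder.close_job())
p,a,s=pose(); print(s['time'],p,s['ft_force'],s['grip_width']*87)
```

```text
the job is handed in; nothing more can be done
None
the job is handed in; nothing more can be done
```

I slid one packer home against the stud and pushed the wedge in on top until it nipped. I handed the job in at about 28.5 s with the gripper still holding and pressing the wedge.

- **Gap:** I touched the top of the lug with the closed fingers and read 69.3 mm. With the given 28 mm lug and 20 mm bed plate, that makes the gap about 21.3 mm. One packer should therefore nip the wedge with its nose about 56 mm past the rib line, inside the 26–69 mm range. Two packers would have put it at about 27 mm, right on the lower limit.
- **Packer:** It stopped firmly against the stud at about 10 N. In the scene camera picture its tail sits 70 mm before the rib line, which is home. The arm felt the stop about 3 mm earlier than I expected from the first top-view measurement; I trusted the picture.
- **Wedge:** The push rose from about 7 to 26 N while the wedge moved in less than 1 mm. The camera puts its nose about 54 mm past the rib line. That is round the stud and well short of bottoming at 69 mm. It agrees with the measured gap to about 0.5 mm.
- **Tilt:** The gripper leans 0.8° under the push. The fingertips rose only 0.05 mm, so I take the wedge to be flat, but I did not measure its tilt separately.
- **Other objects:** In the last picture the two unused packers were still on the batten. The spanner, spoon and polishing bar had not moved.

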